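# Open the ratchet clamp of a chopping-board stand

### The job

Open the chopping-board clamp: press down the release lever on top of the sliding jaw and, keeping it down, push the jaw away from the board until it is fully back against the stop at the end of its bar. Then let go, so that the lever springs up again. Use the fingertips only: leave the board lying where it is and do not disturb the colander, mug or jar.

Things in the scene. Friction and masses are not known exactly. Their poses are not given: they have to be found in the camera images.
- rack: Fixed board clamp: brown wooden base, and an aluminium bar (34 mm wide, top 28 mm above the table) with steel ratchet teeth (10 mm pitch, 5 mm high) and a black end stop (46 mm high). Origin on the table under the bar's centre line; x runs level along the bar from board to end stop (opening direction), z up. Base and board: x -325 to -152 mm, y within 96 mm; end stop from x = 99 mm.
- jaw (a joint): Travel of the grey sliding jaw along the rack's +x (m): 0 = 2 mm from the board, 0.14 = fully back at the end stop; starts at 0 to 0.03. With the lever up the ratchet blocks it from moving back (after at most 10 mm of play); it then only moves towards the board. With the lever down it slides with 3 N friction plus 12 N per m/s.
- release (a joint): Angle of the black release lever (rad): 0 = up, ratchet engaged, held by its spring; 0.30 = fully down on its stop. The ratchet is free above about 0.18. Its pivot pin lies level across the bar, 36 mm from the release_pad point towards the board and 23 mm lower. A full press there takes about 10 N. It springs up when let go; if the pawl meets a tooth tip it may rest at up to 0.14.
- release_pad (a point): Where to press: a point fixed to the jaw, 52 mm above the table, over the bar's middle. The top of the black ribbed lever pad lies here, level, when fully pressed; with the lever up the pad slopes up 0.30 rad towards the push face and is 11 mm higher here. Pad 52 mm wide, 50 mm long: from 34 mm towards the board to 16 mm towards the push face. Open above and towards the board.
- push_face (a point): On the upright grey plate at the jaw's end away from the board: centre line of its face that looks at the board, 80 mm above the table, 18 mm past the release_pad point in the opening direction. Plate 64 mm wide, 10 mm thick, top at 98 mm. A fingertip holding the pad down and moved in the opening direction meets this face and pushes the jaw along.
- jaw_face (a point): Centre of the jaw's clamping face that looks at the board, 35 mm above the table; that end plate is 120 mm wide, 12 mm thick and its top is 50 mm above the table. The whole jaw is 106 mm long along the bar.
- board: Loose chopping board, white with a wooden rim, 160 x 180 x 15 mm, 0.5 kg, lying on the base, its top 29 mm above the table. Origin under its centre, z up.
- colander: Bystander: steel colander bowl of strawberries, 170 mm across, 80 mm high, standing beside the bar. Origin under its centre.
- mug: Bystander: white mug, 76 mm across, 90 mm high, handle at its +y side, standing beside the bar. Origin under its centre.
- jar: Bystander: glass jar with steel lid, 60 mm across, 85 mm high, standing beside the bar. Origin under its centre.

How it is judged:
By the outcome, as a careful person would: the job done as asked, in the order asked, and still so for the second after the job is handed in, with the robot touching nothing.
It also fails if it takes over 32 s, if anything falls off the work surface, if the arm or the gripper's body presses on something with over 40 N, if the wrist force passes 120 N, or if a joint passes its speed limit or range.

### The arm

A 6-joint arm with a two-finger parallel gripper is mounted at the origin on the work surface. World frame = base frame: x ahead of the robot, y to its left, z up, the work surface at z = 0. Lengths are in m, angles in rad, forces in N, time in s.
With the tool pointing down it reaches from about 0.35 to 0.775 m from the base axis. Payload 5.5 kg.
Tool frame: the origin (TCP) lies between the finger pads; the fingertips stand 11 mm ahead of it and the grasp point (between the pads) lies 8 mm behind it (tips_ahead is the distance from the TCP to the fingertips, in m); z points along the fingers, y is the line along which they close (so a half turn about z gives the same grasp; the last joint's range is limited). The gripper opens to 85 mm and grips with 20 to 120 N. Pads are 22 mm wide; open, the fingers measure 114 mm over their backs; the gripper's body (76 mm by 85 mm) begins 54 mm behind the grasp point. The pads swing forward as they close: fully open they stand 13 mm farther back than shut.
Start: joints at [1.168, 0.313, 0.046, 1.304, 0, 1.431], TCP at [0.149, 0.555, 0.242] pointing down, gripper open.
Joint ranges: [-2.76, 2.76], [-0.86, 1.69], [-1.03, 1.26], [-2.2, 2.34], [-1.47, 1.5], [-3.14, 3.14]. Speed limits (rad/s): [2.57, 2.57, 3.14, 3.14, 3.14, 3.14].

### API

Orientations are given as a unit quaternion [w, x, y, z].
In Python, from workcell import * gives the robot as it stands. The module is installed in compiled form; this text tells all that it offers.
- The arm moves only by the tool jog_arm, never from a script. Its argument "moves" is a list of rows, each an object with "fingers": the closure, from 0 (fully open) to 1 (shut); "slide": the shift along the tool's x, y, z in mm, a list of three; "angular": the turn, a rotation vector about the tool's x, y, z in degrees, a list of three. A call has 1 to 10 rows; each row is the pose to reach, as a shift and turn from the pose commanded when the call began, along the tool's axes at that moment; what a row does not reach only later rows make up. A row lasts 1/12 s, in which the tool goes at most 41.7 mm and 7.16 degrees, less where a joint would pass 70% of its speed; a pose out of reach is approached as far as the arm can. A call with a gripper value outside its range is refused whole. The fingers move at their own pace and stop on an object; "squeeze" is the grip in N (left out, the last holds). Time passes only in rows, so rows that repeat a pose let the fingers close. It gives the time, the measured TCP pose, the force, the opening and the grip force at its end, in the units of the state.
- get_state(): the state, without advancing time (a new reading comes with each control period).
- read_camera(name): name is "scene" or "top" or "wrist"; returns a dict with "color" (420x560x3 uint8, red, green, blue), "fovy" (degrees; the focal length in pixels is half the picture's height over the tangent of half this angle, whatever the lens; pixels are square), "cx", "cy" (the principal point, pixels), "world_from_camera" (4x4, takes a point from camera to world coordinates); the wrist camera has in their place "tool_from_camera" (4x4, takes a point from camera to tool coordinates, whose origin is the TCP and whose axes are the flange's). Camera axes: x right, y down, z forward; pixel columns grow to the right and rows downward; lengths in m; the calibration is good to about 2 mm. A picture is of the moment at which its call begins: read the wrist's pose just before it. There is no depth.
- hand_in(): hands the job in; it is judged then, once.
Trained networks look in a picture, given as the dict that the camera call returned (one of the last four; its "shot" number tells which), for a name from the list of things; names that differ only in an ending like _2 or _b are one class to them, and where a whole thing is asked for, a point or a joint stands for the part that bears it (a point fixed in the world has none). Each returns a list of dicts, best first, with "p" (0 to 1); they miss things now and then, are a little off and sometimes report something else, mostly with a low value. They report only what shows in the picture. A call takes as long as a camera call.
- look_for(target, picture): "point" ([column, row] in pixels, amid what is visible of it).
- tip_of(target, picture): "point" ([column, row] in pixels: a listed point, or the origin of a listed thing).
The state is a dict: "clock": time; "joint_pos": joint angles; "qvel": joint speeds; "tau": joint torques, N m; "tcp_pos": TCP position; "orientation": TCP orientation; "wrist_force": force on the tool from outside, world axes, zero at the start; "ft_torque": the same for the moment, N m; "finger_gap": finger opening in m; "grip_force": force on a finger pad.
Only numpy, scipy, OpenCV 4.12 (cv2) and the standard library are available. Lean on these libraries where they do the work, as an engineer would, in place of code of your own. Each camera call takes 0.05 s, during which the arm holds its last target. There are 200 camera calls.

## Working session

There is one attempt and no reset: what is moved stays moved. The work goes in short steps, Python scripts to look and compute and a tool call to move; the robot and the scene stay as the last step left them, time stands still between calls to the robot, and variables do not carry over. Pictures are saved under pics/ and viewed, at most 10 in all, crops included, and the job is handed in when it is done.

Besides the shell and the picture viewer there is one more tool, called after "Call:" by a JSON object that holds its "name" and its "arguments". jog_arm: Moves the arm, as the interface text tells. Its arguments: {"type":"object","properties":{"moves":{"type":"array","items":{"type":"object","properties":{"fingers":{"type":"number"},"slide":{"type":"array","items":{"type":"number"}},"angular":{"type":"array","items":{"type":"number"}}}}},"squeeze":{"type":"number"}},"required":["moves"]}

```bash
mkdir -p pics; cat > h.py <<'E'
from workcell import *
import numpy as np, cv2
def ray(pic,px,st=None):
    c=pic["color"]; f=c.shape[0]/2/np.tan(np.radians(pic["fovy"])/2)
    d=np.array([(px[0]-pic["cx"])/f,(px[1]-pic["cy"])/f,1.])
    T=pic["world_from_camera"]
    T=np.array(T); return T[:3,3],T[:3,:3]@d
def at_z(pic,px,z):
    o,d=ray(pic,px); return o+d*(z-o[2])/d[2]
def tri(rs):
    A=0;b=0
    for o,d in rs:
        d=d/np.linalg.norm(d);P=np.eye(3)-np.outer(d,d);A=A+P;b=b+P@o
    return np.linalg.solve(A,b)
E
python3 - <<'E'
from h import *
s=read_camera("scene");t=read_camera("top")
cv2.imwrite("pics/s.png",s["color"][:,:,::-1]);cv2.imwrite("pics/t.png",t["color"][:,:,::-1])
Z=dict(rack=0,release_pad=.052,push_face=.08,jaw_face=.035,board=.014,colander=0,mug=0,jar=0)
for n,z in Z.items():
    rs=[]
    for nm,p in(("scene",s),("top",t)):
        r=tip_of(n,p)
        if r:
            print(n,nm,np.round(r[0]["point"]),round(r[0]["p"],2),at_z(p,r[0]["point"],z).round(3)); rs.append(ray(p,r[0]["point"]))
    if len(rs)==2: print("  tri",tri(rs).round(3))
st=get_state();print(st["clock"],st["tcp_pos"],st["orientation"],st["finger_gap"],st["wrist_force"])
E
```

```text
rack scene [279. 206.] 0.81 [ 0.505 -0.044  0.   ]
rack top [292. 246.] 0.78 [ 0.515 -0.051  0.   ]
  tri [ 0.514 -0.047  0.009]
release_pad scene [251. 197.] 0.89 [ 0.536 -0.1    0.052]
release_pad top [317. 237.] 0.85 [ 0.531 -0.104  0.052]
  tri [ 0.531 -0.103  0.047]
push_face scene [258. 185.] 0.75 [ 0.529 -0.084  0.08 ]
push_face top [311. 238.] 0.86 [ 0.525 -0.088  0.08 ]
  tri [ 0.525 -0.086  0.077]
jaw_face scene [215. 206.] 0.9 [ 0.554 -0.174  0.035]
jaw_face top [311. 303.] 0.17 [ 0.386 -0.092  0.035]
  tri [ 0.391 -0.165 -0.126]
board scene [170. 224.] 0.74 [ 0.594 -0.26   0.014]
board top [382. 215.] 0.96 [ 0.591 -0.263  0.014]
  tri [ 0.591 -0.263  0.011]
colander scene [252. 294.] 0.96 [ 0.733 -0.07   0.   ]
colander top [299. 157.] 0.9 [ 0.734 -0.067  0.   ]
  tri [ 0.734 -0.069  0.001]
mug scene [334. 251.] 0.74 [0.619 0.078 0.   ]
mug top [240. 203.] 0.77 [0.617 0.075 0.   ]
  tri [ 0.617  0.077 -0.002]
jar scene [259. 164.] 0.61 [ 0.367 -0.105  0.   ]
jar top [313. 304.] 0.66 [ 0.382 -0.1    0.   ]
  tri [ 0.383 -0.101  0.013]
0.9 [0.14940018 0.55531008 0.24233521] [2.24216328e-05 1.31014408e-01 9.91380462e-01 6.57000194e-05] 0.08541736372881453 [0.81206105 0.68180467 0.76720235]
```

View pics/s.png

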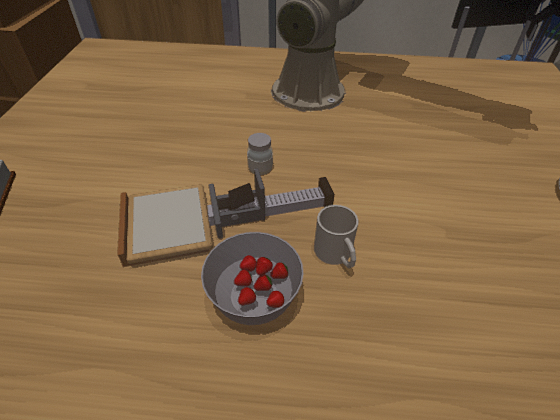

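View pics/t.png

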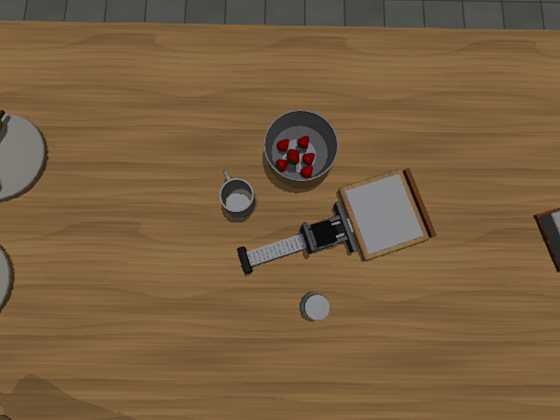

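The scene view shows the clamp's pad around (240,195). The push plate is at (258,185) and the end stop at (326,190). The jar (260,155), mug (336,235) and colander (253,278) all stand clear. The top view gives the bar running from (345,230) to (245,260), an opening direction of about 107°. The pad at roughly (0.531,-0.103) fits the listed heights to within 5 mm. I'll move above it with the fingers shut.

Call:
{"name": "jog_arm", "arguments": {"moves": [{"slide": [-41, -41, 0], "fingers": 1}, {"slide": [-540, -538, 0], "fingers": 1}, {"slide": [-540, -538, 0], "fingers": 1}, {"slide": [-540, -538, 0], "fingers": 1}, {"slide": [-540, -538, 0], "fingers": 1}, {"slide": [-540, -538, 0], "fingers": 1}, {"slide": [-540, -538, 0], "fingers": 1}, {"slide": [-540, -538, 0], "fingers": 1}, {"slide": [-540, -538, 0], "fingers": 1}, {"slide": [-540, -538, 0], "fingers": 1}], "squeeze": 40}}

```text
schema error: expected keys fingers, slide, angular
```

Call:
{"name": "jog_arm", "arguments": {"moves": [{"slide": [-41, -41, 0], "angular": [0, 0, 0], "fingers": 1}, {"slide": [-540, -538, 0], "angular": [0, 0, 0], "fingers": 1}, {"slide": [-540, -538, 0], "angular": [0, 0, 0], "fingers": 1}, {"slide": [-540, -538, 0], "angular": [0, 0, 0], "fingers": 1}, {"slide": [-540, -538, 0], "angular": [0, 0, 0], "fingers": 1}, {"slide": [-540, -538, 0], "angular": [0, 0, 0], "fingers": 1}, {"slide": [-540, -538, 0], "angular": [0, 0, 0], "fingers": 1}, {"slide": [-540, -538, 0], "angular": [0, 0, 0], "fingers": 1}, {"slide": [-540, -538, 0], "angular": [0, 0, 0], "fingers": 1}, {"slide": [-540, -538, 0], "angular": [0, 0, 0], "fingers": 1}], "squeeze": 40}}

```text
clock: 1.73
tcp_pos: [0.3586, 0.1928, 0.2427]
orientation: [0.001, 0.131, 0.991, 0.0]
wrist_force: [1.3, 0.5, -0.0]
finger_gap: 0.0002
grip_force: 0.0
```

Call:
{"name": "jog_arm", "arguments": {"moves": [{"slide": [-240, -238, 20], "angular": [0, 0, -32], "fingers": 1}, {"slide": [-240, -238, 20], "angular": [0, 0, -32], "fingers": 1}, {"slide": [-240, -238, 20], "angular": [0, 0, -32], "fingers": 1}, {"slide": [-240, -238, 20], "angular": [0, 0, -32], "fingers": 1}, {"slide": [-240, -238, 20], "angular": [0, 0, -32], "fingers": 1}, {"slide": [-240, -238, 20], "angular": [0, 0, -32], "fingers": 1}, {"slide": [-240, -238, 20], "angular": [0, 0, -32], "fingers": 1}, {"slide": [-240, -238, 20], "angular": [0, 0, -32], "fingers": 1}, {"slide": [-240, -238, 20], "angular": [0, 0, -32], "fingers": 1}, {"slide": [-240, -238, 20], "angular": [0, 0, -32], "fingers": 1}]}}

```text
clock: 2.57
tcp_pos: [0.5311, -0.1033, 0.2212]
orientation: [0.001, -0.145, 0.989, -0.001]
wrist_force: [0.5, -0.0, 0.2]
finger_gap: 0.0
grip_force: 0.0
```

```bash
cat >> h.py <<'E'
from scipy.spatial.transform import Rotation as R
def wrist():
    st=get_state();p=read_camera("wrist");q=st["orientation"]
    T=np.eye(4);T[:3,:3]=R.from_quat([*q[1:],q[0]]).as_matrix();T[:3,3]=st["tcp_pos"]
    p["world_from_camera"]=T@np.array(p["tool_from_camera"]);return st,p
E
python3 - <<'E'
from h import *
st,w=wrist();cv2.imwrite("pics/w.png",w["color"][:,:,::-1])
print(st["clock"],st["tcp_pos"],st["orientation"],st["wrist_force"],{k:v for k,v in st.items() if "tip" in k});print(np.round(w["tool_from_camera"],3))
for n,z in dict(rack=0,release_pad=.052,push_face=.08,jaw_face=.035,board=.014).items():
    for r in tip_of(n,w)[:1]: print(n,np.round(r["point"]),round(r["p"],2),at_z(w,r["point"],z).round(4))
E
```

```text
2.5667 [ 0.53105891 -0.10332949  0.22124234] [ 7.88998223e-04 -1.44525905e-01  9.89499887e-01 -1.27011277e-03] [ 0.47280436 -0.00538225  0.24096914] {}
[[-0.    -0.959 -0.282  0.071]
 [ 1.    -0.     0.001  0.   ]
 [-0.001 -0.282  0.959 -0.132]
 [ 0.     0.     0.     1.   ]]
release_pad [278. 199.] 0.87 [ 0.5349 -0.1036  0.052 ]
push_face [299. 204.] 0.98 [ 0.5269 -0.0862  0.08  ]
jaw_face [203. 199.] 0.88 [ 0.5611 -0.1754  0.035 ]
board [123. 200.] 0.8 [ 0.5934 -0.2624  0.014 ]
```

View pics/w.png

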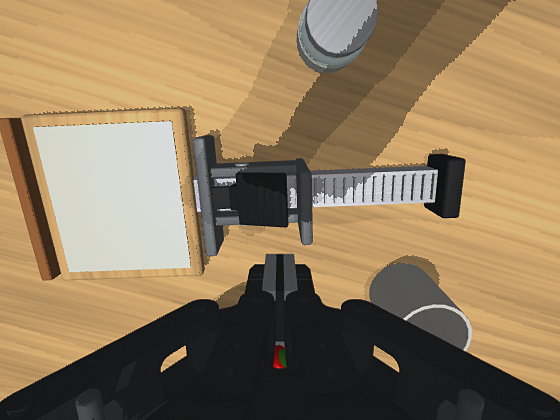

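The wrist view shows the closed tips at (280,265), just beside the pad (262,198). The push plate is at (306,200), the bar runs right to the stop at (447,187), and the mug (420,310) and jar (340,30) are off to the sides. I'll get the bar direction and tool-frame offsets.

```bash
python3 - <<'E'
from h import *
st,w=wrist()
bgr=w["color"][:,:,::-1]
q=st["orientation"];M=R.from_quat([*q[1:],q[0]]).as_matrix();p=st["tcp_pos"]
pts={"stopL":((428,186),.046)}
for n,z in dict(release_pad=.052,push_face=.08,jaw_face=.035).items():
    for r in tip_of(n,w)[:1]: pts[n]=(r["point"],z)
for n,(px,z) in pts.items():
    a=at_z(w,px,z); print(n,a.round(4),"tool mm",(1e3*M.T@(a-p)).round(1))
# bar edges: dark->bright at several columns
for c in (330,360,390,415):
    g=bgr[140:230,c].astype(float).mean(1); d=np.diff(cv2.GaussianBlur(g[:,None],(1,5),0)[:,0])
    print(c,[ (i+140,round(d[i])) for i in np.argsort(-abs(d))[:6]])
for c,(a,b) in {320:(170,207),430:(168,204)}.items():
    A=at_z(w,(c,a),.028);B=at_z(w,(c,b),.028);print(c,A.round(4),B.round(4),((A+B)/2).round(4))
E
```

```text
stopL [0.4772 0.0411 0.046 ] tool mm [  7.7 145.9 176.6]
release_pad [ 0.538  -0.1033  0.052 ] tool mm [ -8.1  -9.9 170.6]
push_face [ 0.5279 -0.0884  0.08  ] tool mm [ -2.9   7.3 142.6]
jaw_face [ 0.5612 -0.1759  0.035 ] tool mm [ -9.1 -86.1 187.5]
330 [(np.int64(196), 34), (np.int64(207), -26), (np.int64(175), 23), (np.int64(197), 21), (np.int64(195), 21), (np.int64(206), -18)]
360 [(np.int64(183), 35), (np.int64(184), 22), (np.int64(174), 22), (np.int64(182), 21), (np.int64(206), -19), (np.int64(173), 16)]
390 [(np.int64(173), 50), (np.int64(172), 38), (np.int64(174), 28), (np.int64(165), -21), (np.int64(166), -15), (np.int64(205), -12)]
415 [(np.int64(204), -56), (np.int64(172), 48), (np.int64(205), -39), (np.int64(208), 39), (np.int64(207), 36), (np.int64(171), 36)]
320 [ 0.4953 -0.0621  0.028 ] [ 0.5323 -0.0493  0.028 ] [ 0.5138 -0.0557  0.028 ]
430 [0.4605 0.0444 0.028 ] [0.4953 0.0603 0.028 ] [0.4779 0.0524 0.028 ]
```

```bash
python3 -c "
import cv2
i=cv2.imread('pics/w.png')[120:270,180:480];cv2.imwrite('pics/wc.png',cv2.resize(i,None,fx=2.66,fy=2.66,interpolation=cv2.INTER_CUBIC))"
```

```text
(no output)
```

View pics/wc.png

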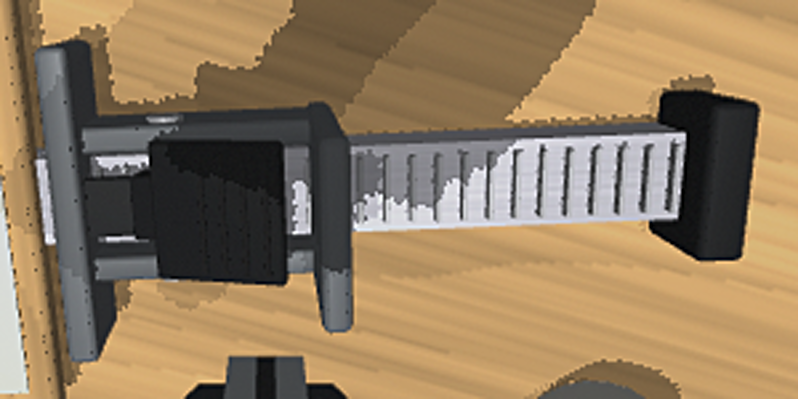

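The crop confirms it: pad at crop (215,210), plate (330,215), stop face at (690,190), and the bar slopes about 4° relative to the tool y axis. The jaw_face, push_face and pad fixes agree on a pad point near (0.5335,-0.1033) and an opening direction of about 110.5°.

```bash
python3 - <<'E'
from h import *
st=get_state();q=st["orientation"];M=R.from_quat([*q[1:],q[0]]).as_matrix();p=st["tcp_pos"]
print(st["clock"],p,np.degrees(np.arctan2(M[1,1],M[0,1])),M[:,2])
print((1e3*M.T@(np.array([.534,-.105,.095])-p)).round(1))
E
```

```text
3.0667 [ 0.52776045 -0.09660862  0.22272656] 107.02948403070233 [ 6.40481935e-04 -1.07854191e-04 -9.99999789e-01]
[ -3.4  -9.8 127.7]
```

Call:
{"name": "jog_arm", "arguments": {"moves": [{"slide": [-3.5, -10, 20], "angular": [0, 0, -3.5], "fingers": 1}, {"slide": [-3.5, -10, 50], "angular": [0, 0, -3.5], "fingers": 1}, {"slide": [-3.5, -10, 80], "angular": [0, 0, -3.5], "fingers": 1}, {"slide": [-3.5, -10, 97], "angular": [0, 0, -3.5], "fingers": 1}, {"slide": [-3.5, -10, 97], "angular": [0, 0, -3.5], "fingers": 1}, {"slide": [-3.5, -10, 97], "angular": [0, 0, -3.5], "fingers": 1}, {"slide": [-3.5, -10, 97], "angular": [0, 0, -3.5], "fingers": 1}]}}

```text
clock: 3.65
tcp_pos: [0.535, -0.1061, 0.1267]
orientation: [0.001, -0.178, 0.984, -0.0]
wrist_force: [-0.1, 0.7, -0.2]
finger_gap: -0.0001
grip_force: 0.0
```

```bash
python3 - <<'E'
from h import *
st,w=wrist();cv2.imwrite("pics/w2.png",w["color"][:,:,::-1])
q=st["orientation"];M=R.from_quat([*q[1:],q[0]]).as_matrix();p=st["tcp_pos"]
print(st["clock"],p,np.degrees(np.arctan2(M[1,1],M[0,1])),st["wrist_force"])
for n,z in dict(release_pad=.052,push_face=.08,jaw_face=.035).items():
    for r in tip_of(n,w)[:1]:
        a=at_z(w,r["point"],z); print(n,np.round(r["point"]),round(r["p"],2),a.round(4),(1e3*M.T@(a-p)).round(1))
E
```

```text
3.65 [ 0.53504766 -0.10610502  0.1267295 ] 110.4701475892813 [-0.10480334  0.69352194 -0.17783099]
release_pad [283. 226.] 0.84 [ 0.5332 -0.1038  0.052 ] [ 1.   2.9 74.7]
push_face [316. 242.] 0.83 [ 0.5269 -0.0857  0.08  ] [ 0.6 22.  46.7]
jaw_face [178. 219.] 0.93 [ 0.5601 -0.1754  0.035 ] [  0.9 -73.5  91.8]
```

View pics/w2.png

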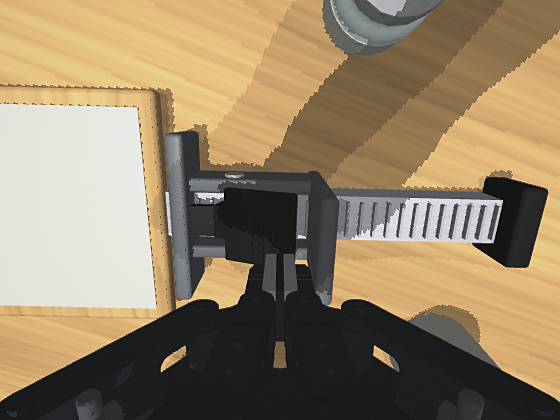

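The view shows the tips (280,258) at the push end of the pad and in line with the bar. The knuckles are wider, spanning 248-318 along the bar, and could meet the plate top. I'll turn the tool 90° so that its narrow 22 mm side lies along the bar.

Call:
{"name": "jog_arm", "arguments": {"moves": [{"slide": [1, 3, -10], "angular": [0, 0, 7], "fingers": 1}, {"slide": [1, 3, -10], "angular": [0, 0, 14], "fingers": 1}, {"slide": [1, 3, -10], "angular": [0, 0, 21], "fingers": 1}, {"slide": [1, 3, -10], "angular": [0, 0, 28], "fingers": 1}, {"slide": [1, 3, -10], "angular": [0, 0, 35], "fingers": 1}, {"slide": [1, 3, -10], "angular": [0, 0, 42], "fingers": 1}, {"slide": [1, 3, -10], "angular": [0, 0, 49], "fingers": 1}, {"slide": [1, 3, -10], "angular": [0, 0, 56], "fingers": 1}, {"slide": [1, 3, -10], "angular": [0, 0, 63], "fingers": 1}, {"slide": [1, 3, -10], "angular": [0, 0, 70], "fingers": 1}]}}

```text
clock: 4.68
tcp_pos: [0.5327, -0.1038, 0.1362]
orientation: [0.001, 0.422, 0.907, 0.0]
wrist_force: [0.6, -0.2, 0.4]
finger_gap: -0.0002
grip_force: 0.0
```

Call:
{"name": "jog_arm", "arguments": {"moves": [{"slide": [0, 0, 0], "angular": [0, 0, 7], "fingers": 1}, {"slide": [0, 0, 0], "angular": [0, 0, 14], "fingers": 1}, {"slide": [0, 0, 0], "angular": [0, 0, 20], "fingers": 1}, {"slide": [0, 0, 0], "angular": [0, 0, 20], "fingers": 1}, {"slide": [0, 0, 0], "angular": [0, 0, 20], "fingers": 1}, {"slide": [0, 0, 0], "angular": [0, 0, 20], "fingers": 1}]}}

```text
clock: 5.18
tcp_pos: [0.5325, -0.1037, 0.1358]
orientation: [0.0, 0.569, 0.822, 0.0]
wrist_force: [-0.5, -0.1, 0.5]
finger_gap: -0.0
grip_force: 0.0
```

```bash
python3 - <<'E'
from h import *
st,w=wrist();cv2.imwrite("pics/w3.png",w["color"][:,:,::-1])
q=st["orientation"];M=R.from_quat([*q[1:],q[0]]).as_matrix();p=st["tcp_pos"]
print(st["clock"],p,np.degrees(np.arctan2(M[1,0],M[0,0])),st["wrist_force"],st["joint_pos"])
for n,a in dict(pad=[.5334,-.1034,.052],push=[.5271,-.0865,.08]).items(): print(n,(1e3*M.T@(a-p)).round(1))
E
```

```text
5.1833 [ 0.53247387 -0.10372435  0.1357604 ] 110.59256936767967 [-0.54335584 -0.08255918  0.4583719 ] [-3.40444776e-01  3.05762204e-01 -2.32502082e-01  1.03167374e+00
  8.71438287e-05  8.70943278e-01]
pad [ 0.   0.9 83.8]
push [18.   1.  55.8]
```

View pics/w3.png

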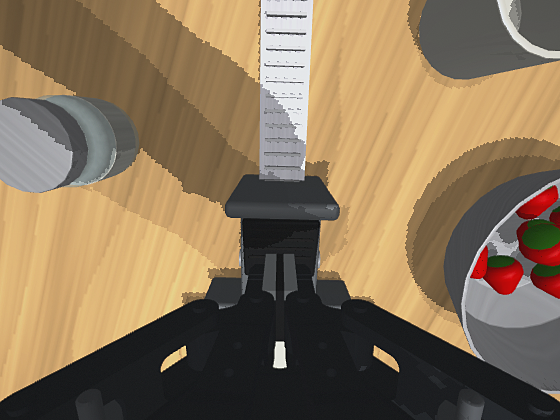

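The view shows the tips (280,265) over the middle of the pad (280,245), behind the plate (282,200). The bar is vertical in the picture, so alignment is good. Now I press.

Call:
{"name": "jog_arm", "arguments": {"moves": [{"slide": [0, 1, 25], "angular": [0, 0, 0], "fingers": 1}, {"slide": [0, 1, 45], "angular": [0, 0, 0], "fingers": 1}, {"slide": [0, 1, 52], "angular": [0, 0, 0], "fingers": 1}, {"slide": [0, 1, 56], "angular": [0, 0, 0], "fingers": 1}, {"slide": [0, 1, 60], "angular": [0, 0, 0], "fingers": 1}, {"slide": [0, 1, 64], "angular": [0, 0, 0], "fingers": 1}, {"slide": [0, 1, 66], "angular": [0, 0, 0], "fingers": 1}, {"slide": [0, 1, 68], "angular": [0, 0, 0], "fingers": 1}, {"slide": [0, 1, 68], "angular": [0, 0, 0], "fingers": 1}, {"slide": [0, 1, 68], "angular": [0, 0, 0], "fingers": 1}]}}

```text
clock: 6.07
tcp_pos: [0.5337, -0.1037, 0.0697]
orientation: [0.001, 0.57, 0.821, 0.0]
wrist_force: [-4.4, -0.3, 10.3]
finger_gap: 0.0001
grip_force: 3.0
```

Call:
{"name": "jog_arm", "arguments": {"moves": [{"slide": [0, 0, 3], "angular": [0, 0, 0], "fingers": 1}, {"slide": [0, 0, 6], "angular": [0, 0, 0], "fingers": 1}, {"slide": [0, 0, 8], "angular": [0, 0, 0], "fingers": 1}, {"slide": [0, 0, 8], "angular": [0, 0, 0], "fingers": 1}, {"slide": [0, 0, 8], "angular": [0, 0, 0], "fingers": 1}]}}

```text
clock: 6.48
tcp_pos: [0.536, -0.1049, 0.063]
orientation: [0.004, 0.571, 0.821, 0.001]
wrist_force: [-0.6, -2.3, 12.4]
finger_gap: -0.0003
grip_force: 5.8
```

Call:
{"name": "jog_arm", "arguments": {"moves": [{"slide": [0, 0, 2], "angular": [0, 0, 0], "fingers": 1}, {"slide": [0, 0, 4], "angular": [0, 0, 0], "fingers": 1}, {"slide": [0, 0, 4], "angular": [0, 0, 0], "fingers": 1}]}}

```text
clock: 6.73
tcp_pos: [0.5365, -0.1052, 0.0622]
orientation: [0.005, 0.571, 0.821, 0.001]
wrist_force: [-9.8, -1.2, 35.7]
finger_gap: -0.0002
grip_force: 20.5
```

Call:
{"name": "jog_arm", "arguments": {"moves": [{"slide": [3, 0, -1.5], "angular": [0, 0, 0], "fingers": 1}, {"slide": [6, -1, -1.5], "angular": [0, 0, 0], "fingers": 1}, {"slide": [9, -1, -1.5], "angular": [0, 0, 0], "fingers": 1}, {"slide": [13, -1, -1.5], "angular": [0, 0, 0], "fingers": 1}, {"slide": [17, -1, -1.5], "angular": [0, 0, 0], "fingers": 1}, {"slide": [21, -1, -1.5], "angular": [0, 0, 0], "fingers": 1}, {"slide": [25, -1, -1.5], "angular": [0, 0, 0], "fingers": 1}]}}

```text
clock: 7.32
tcp_pos: [0.5284, -0.0829, 0.0626]
orientation: [0.006, 0.571, 0.821, 0.001]
wrist_force: [-1.1, -4.9, 23.8]
finger_gap: -0.0002
grip_force: 11.5
```

Call:
{"name": "jog_arm", "arguments": {"moves": [{"slide": [6, 0, 0], "angular": [0, 0, 0], "fingers": 1}, {"slide": [13, 0, 0], "angular": [0, 0, 0], "fingers": 1}, {"slide": [20, 0, 0], "angular": [0, 0, 0], "fingers": 1}, {"slide": [27, 0, 0], "angular": [0, 0, 0], "fingers": 1}, {"slide": [34, 0, 0], "angular": [0, 0, 0], "fingers": 1}, {"slide": [41, 0, 0], "angular": [0, 0, 0], "fingers": 1}, {"slide": [48, 0, 0], "angular": [0, 0, 0], "fingers": 1}, {"slide": [54, 0, 0], "angular": [0, 0, 0], "fingers": 1}, {"slide": [60, 0, 0], "angular": [0, 0, 0], "fingers": 1}, {"slide": [60, 0, 0], "angular": [0, 0, 0], "fingers": 1}]}}

```text
clock: 8.15
tcp_pos: [0.5084, -0.0248, 0.0625]
orientation: [0.006, 0.57, 0.821, 0.003]
wrist_force: [-0.3, 0.6, 23.9]
finger_gap: -0.0003
grip_force: 12.1
```

```bash
python3 - <<'E'
from h import *
s=read_camera("top");c=read_camera("scene")
im=np.hstack([s["color"][170:300,200:460],c["color"][130:260,180:380]])[:,:,::-1]
cv2.imwrite("pics/m.png",cv2.resize(im,None,fx=1.7,fy=1.7))
for n,p in(("top",s),("scene",c)):
    for k,z in(("push_face",.08),("release_pad",.052),("jaw_face",.035),("board",.014)):
        for r in tip_of(k,p)[:1]: print(n,k,round(r["p"],2),at_z(p,r["point"],z).round(3))
st=get_state();print(st["clock"],st["tcp_pos"],st["wrist_force"],st["ft_torque"])
E
```

```text
top board 0.66 [ 0.592 -0.266  0.014]
scene push_face 0.64 [ 0.495 -0.014  0.08 ]
scene release_pad 0.81 [ 0.502 -0.025  0.052]
scene jaw_face 0.76 [ 0.537 -0.105  0.035]
scene board 0.71 [ 0.592 -0.253  0.014]
8.65 [ 0.50837742 -0.02480315  0.06255089] [-0.79287863  1.50881016 25.18688018] [ 0.60714088  0.44640581 -0.14847577]
```

View pics/m.png

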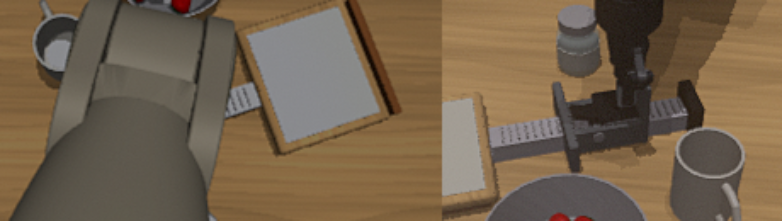

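The picture (right half) shows the tips holding the pad down at (628,105) and the jaw about 75 mm back. The stop at (690,103) is still ahead, and the board, mug and jar have not moved. I'll keep pushing.

Call:
{"name": "jog_arm", "arguments": {"moves": [{"slide": [5, -1, 0], "angular": [0, 0, 0], "fingers": 1}, {"slide": [11, -2, 0], "angular": [0, 0, 0], "fingers": 1}, {"slide": [17, -3, 0], "angular": [0, 0, 0], "fingers": 1}, {"slide": [23, -3, 0], "angular": [0, 0, 0], "fingers": 1}, {"slide": [29, -3, 0], "angular": [0, 0, 0], "fingers": 1}, {"slide": [34, -3, 0], "angular": [0, 0, 0], "fingers": 1}, {"slide": [38, -3, 0], "angular": [0, 0, 0], "fingers": 1}, {"slide": [41, -3, 0], "angular": [0, 0, 0], "fingers": 1}, {"slide": [41, -3, 0], "angular": [0, 0, 0], "fingers": 1}]}}

```text
clock: 9.4
tcp_pos: [0.4943, 0.0129, 0.0627]
orientation: [0.008, 0.57, 0.822, 0.005]
wrist_force: [5.9, 1.4, 17.8]
finger_gap: -0.0001
grip_force: 8.7
```

Call:
{"name": "jog_arm", "arguments": {"moves": [{"slide": [2, 0, 0], "angular": [0, 0, 0], "fingers": 1}, {"slide": [4, 0, 0], "angular": [0, 0, 0], "fingers": 1}, {"slide": [6, 0, 0], "angular": [0, 0, 0], "fingers": 1}, {"slide": [8, 0, 0], "angular": [0, 0, 0], "fingers": 1}, {"slide": [8, 0, 0], "angular": [0, 0, 0], "fingers": 1}]}}

```text
clock: 9.82
tcp_pos: [0.4918, 0.0202, 0.0627]
orientation: [0.008, 0.57, 0.821, 0.005]
wrist_force: [7.1, -0.2, 16.7]
finger_gap: -0.0001
grip_force: 8.7
```

Call:
{"name": "jog_arm", "arguments": {"moves": [{"slide": [2, 1, 0], "angular": [0, 0, 0], "fingers": 1}, {"slide": [4, 1, 0], "angular": [0, 0, 0], "fingers": 1}, {"slide": [6, 1, 0], "angular": [0, 0, 0], "fingers": 1}, {"slide": [6, 1, 0], "angular": [0, 0, 0], "fingers": 1}, {"slide": [6, 1, 0], "angular": [0, 0, 0], "fingers": 1}]}}

```text
clock: 10.23
tcp_pos: [0.4907, 0.0242, 0.0627]
orientation: [0.009, 0.571, 0.821, 0.003]
wrist_force: [5.7, -8.0, 18.0]
finger_gap: -0.0001
grip_force: 8.4
```

Call:
{"name": "jog_arm", "arguments": {"moves": [{"slide": [1.5, 0, 0], "angular": [0, 0, 0], "fingers": 1}, {"slide": [3, 0, 0], "angular": [0, 0, 0], "fingers": 1}, {"slide": [3, 0, 0], "angular": [0, 0, 0], "fingers": 1}, {"slide": [3, 0, 0], "angular": [0, 0, 0], "fingers": 1}]}}

```text
clock: 10.57
tcp_pos: [0.4907, 0.0243, 0.0628]
orientation: [0.011, 0.572, 0.82, 0.001]
wrist_force: [8.8, -17.8, 14.0]
finger_gap: 0.0002
grip_force: 7.1
```

```bash
python3 - <<'E'
from h import *
c=read_camera("scene")
cv2.imwrite("pics/m2.png",cv2.resize(c["color"][130:250,200:380,::-1],None,fx=3.5,fy=3.5,interpolation=cv2.INTER_CUBIC))
st=get_state();print(st["clock"],st["tcp_pos"],st["wrist_force"])
E
```

```text
10.6167 [0.4906719  0.02424725 0.06275821] [  8.13871171 -18.17016147  14.15385899]
```

View pics/m2.png

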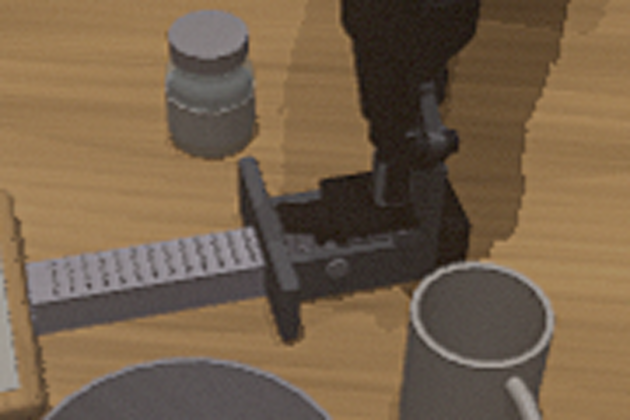

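The crop shows the plate at (430,180) up against the black stop at (455,225). The push force rose to about 20 N with no further motion, so the jaw is fully back. I'll lift straight up with a light forward push left on.

Call:
{"name": "jog_arm", "arguments": {"moves": [{"slide": [-3, 0, 0], "angular": [0, 0, 0], "fingers": 1}, {"slide": [-3, 0, -4], "angular": [0, 0, 0], "fingers": 1}, {"slide": [-3, 0, -9], "angular": [0, 0, 0], "fingers": 1}, {"slide": [-3, 0, -14], "angular": [0, 0, 0], "fingers": 1}, {"slide": [-3, 0, -19], "angular": [0, 0, 0], "fingers": 1}, {"slide": [-3, 0, -25], "angular": [0, 0, 0], "fingers": 1}, {"slide": [-3, 0, -28], "angular": [0, 0, 0], "fingers": 1}, {"slide": [-3, 0, -28], "angular": [0, 0, 0], "fingers": 1}]}}

```text
clock: 11.28
tcp_pos: [0.4829, 0.0244, 0.0861]
orientation: [0.003, 0.571, 0.821, -0.001]
wrist_force: [0.1, -8.2, 1.2]
finger_gap: -0.0004
grip_force: 4.4
```

Call:
{"name": "jog_arm", "arguments": {"moves": [{"slide": [-3, 0, 0], "angular": [0, 0, 0], "fingers": 1}, {"slide": [-6, 0, -1], "angular": [0, 0, 0], "fingers": 1}, {"slide": [-8, 0, -4], "angular": [0, 0, 0], "fingers": 1}, {"slide": [-8, 0, -20], "angular": [0, 0, 0], "fingers": 1}, {"slide": [-8, 0, -50], "angular": [0, 0, 0], "fingers": 1}, {"slide": [-8, 0, -90], "angular": [0, 0, 0], "fingers": 1}, {"slide": [-8, 0, -120], "angular": [0, 0, 0], "fingers": 1}, {"slide": [-60, 0, -120], "angular": [0, 0, 0], "fingers": 1}, {"slide": [-60, 0, -120], "angular": [0, 0, 0], "fingers": 1}, {"slide": [-60, 0, -120], "angular": [0, 0, 0], "fingers": 1}]}}

```text
clock: 12.12
tcp_pos: [0.5039, -0.0314, 0.2056]
orientation: [0.001, 0.571, 0.821, 0.0]
wrist_force: [-0.0, 0.5, -0.4]
finger_gap: -0.0004
grip_force: 0.0
```

```bash
python3 - <<'E'
from h import *
st,w=wrist();c=read_camera("scene")
im=np.hstack([w["color"][:300,100:460],cv2.resize(c["color"][140:240,200:360],None,fx=2.4,fy=3)[:300]])[:,:,::-1]
cv2.imwrite("pics/f.png",im)
u=np.array([-.352,.936,0])
for n,p in(("w",w),("s",c)):
    for k,z in(("push_face",.08),("release_pad",.052),("jaw_face",.035),("board",.014),("mug",0),("jar",0),("colander",0)):
        for r in tip_of(k,p)[:1]:
            a=at_z(p,r["point"],z);print(n,k,round(r["p"],2),a.round(3),((a-[.5334,-.1034,0])@u).round(4))
print(st["clock"],st["tcp_pos"],st["wrist_force"])
E
```

```text
w push_face 0.95 [0.484 0.038 0.08 ] 0.1498
w release_pad 0.72 [0.491 0.016 0.052] 0.1268
w jaw_face 0.9 [ 0.52  -0.053  0.035] 0.0515
w mug 0.67 [0.616 0.075 0.   ] 0.1381
w jar 0.64 [ 0.38  -0.104  0.   ] 0.0535
w colander 0.95 [ 0.739 -0.067  0.   ] -0.038
s push_face 0.64 [0.482 0.036 0.08 ] 0.1489
s jaw_face 0.76 [ 0.51  -0.058  0.035] 0.051
s board 0.58 [ 0.594 -0.26   0.014] -0.168
s mug 0.63 [0.619 0.079 0.   ] 0.141
s jar 0.85 [ 0.391 -0.103  0.   ] 0.0502
s colander 0.86 [ 0.729 -0.07   0.   ] -0.0371
12.1167 [ 0.50393297 -0.03139297  0.2056128 ] [-0.00521819  0.50710695 -0.43014493]
```

View pics/f.png

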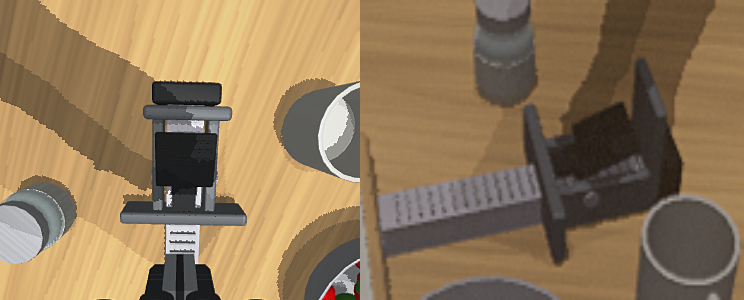

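```bash
python3 - <<'E'
from h import *
st,w=wrist();c=read_camera("scene")
a=cv2.resize(w["color"][70:140,230:350],(480,280),interpolation=cv2.INTER_CUBIC)
b=cv2.resize(c["color"][155:225,290:340],(200,280),interpolation=cv2.INTER_CUBIC)
cv2.imwrite("pics/g.png",np.clip(np.hstack([a,b])[:,:,::-1].astype(float)*1.6,0,255))
print(w["world_from_camera"][:3,3],st["tcp_pos"],w["fovy"],w["world_from_camera"][:3,:3].round(3))
f=210/np.tan(np.radians(w["fovy"])/2);T=np.linalg.inv(w["world_from_camera"])
u=np.array([-.352,.936,0]);P=np.array([.5334,-.1034,0])
for d in(.125,.130,.135): # outer plate edge top / stop top face edges
    for nm,o,z in(("plate_in_top",.018,.098),("plate_out_top",.028,.098),("stop_near_top",.028,.046),("stop_far_top",.028+.0,.046)):
        q=T[:3,:3]@(P+u*(d+o)+[0,0,z])+T[:3,3];print(d,nm,(w["cx"]+f*q[0]/q[2]).round(1),(w["cy"]+f*q[1]/q[2]).round(1))
E
```

```text
[0.4774672  0.03819975 0.33678854] [ 0.5024138  -0.02932693  0.20479942] 66.36566477373992 [[ 0.937  0.335  0.099]
 [ 0.349 -0.899 -0.263]
 [ 0.001  0.281 -0.96 ]]
0.125 plate_in_top 282.7 131.9
0.125 plate_out_top 282.7 117.5
0.125 stop_near_top 282.1 117.7
0.125 stop_far_top 282.1 117.7
0.13 plate_in_top 282.7 124.7
0.13 plate_out_top 282.7 110.1
0.13 stop_near_top 282.1 111.6
0.13 stop_far_top 282.1 111.6
0.135 plate_in_top 282.7 117.5
0.135 plate_out_top 282.7 102.7
0.135 stop_near_top 282.1 105.6
0.135 stop_far_top 282.1 105.6[ WARN:0@0.622] global loadsave.cpp:1063 imwrite_ Unsupported depth image for selected encoder is fallbacked to CV_8U.
```

View pics/g.png

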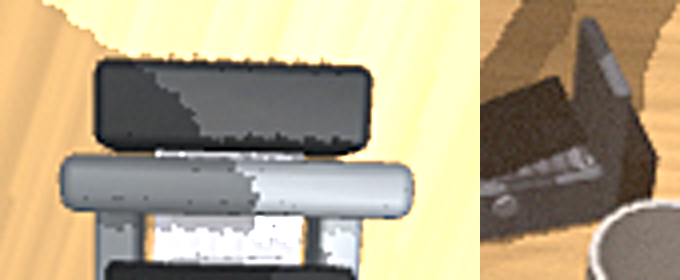

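The final crop shows the plate (235,185) next to the stop (235,105) with a 2–3 mm sliver between them. The given sizes put the jaw's outer end at about 96 mm and the stop at 99 mm at full travel, so this is its end position. It also matches the hard stop I felt. The lever is up, and nothing else has moved.

```bash
python3 -c "
from workcell import *
print(hand_in())"
```

```text
the job is handed in; nothing more can be done
None
```

I opened the clamp and handed the job in: the jaw is fully back at its end of travel, the lever has sprung up, the arm is clear, and camera checks show the board, colander, mug and jar where they were.

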